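# Third hand at the screw fixture: hold the cover against the housing

## Robot

A 6-joint arm with a two-finger parallel gripper is mounted at the origin on the work surface. World frame = base frame: x ahead of the robot, y to its left, z up, the work surface at z = 0. Lengths are in m, angles in rad, forces in N, time in s.
With the tool pointing down it reaches from about 0.35 to 0.975 m from the base axis. Payload 4.9 kg.
Tool frame: the origin (TCP) lies midway between the tips of the shut fingers; the grasp point (between the pads) lies 19 mm behind it; z points along the fingers, y is the line along which they close (so a half turn about z gives the same grasp; the last joint's range is limited). The gripper opens to 85 mm and grips with 20 to 120 N. Pads are 22 mm wide; open, the fingers measure 114 mm over their backs; the gripper's body (76 mm by 85 mm) begins 54 mm behind the grasp point. The pads swing forward as they close: fully open they stand 13 mm farther back than shut.
Start: joints at [-0.119, 0.053, 1.613, -0, 1.476, -0.119], TCP at [0.625, 0, 0.231] pointing down, gripper open.
Joint ranges: [-3.01, 3.01], [-1.01, 2.22], [0.06, 2.58], [-1.02, 4.17], [0.09, 2.62], [-3.14, 3.14]. Speed limits (rad/s): [2.57, 2.57, 3.14, 3.14, 3.14, 3.14].

## Interface

Orientations are given as a unit quaternion [w, x, y, z].
In Python, from plant import manip gives the robot as it stands.
- The arm moves only by the tool carry_out, never from a script. Its argument "moves" is a list of rows, each a list of 7 numbers: the opening, from 0 (shut) to 1 (fully open), then the shift along the tool's x, y, z normalised to -1 to 1, where 1 is 0.4 m, then the turn, a rotation vector about the tool's x, y, z normalised to -1 to 1, where 1 is 0.5 rad. In form: [[grip, dx, dy, dz, rx, ry, rz], ...]. A call has 1 to 8 rows; each row is the pose to reach, as a shift and turn from the pose commanded when the call began, along the tool's axes at that moment; what a row does not reach only later rows make up. A row lasts 1/12 s, in which the tool goes at most 41.7 mm and 7.16 degrees, less where a joint would pass 70% of its speed; a pose out of reach is approached as far as the arm can. A call with a number of a shift or a turn outside -1 to 1 is refused whole. A call with a gripper value outside its range is refused whole. The fingers move at their own pace and stop on an object; the grip force is fixed at half the most. Time passes only in rows, so rows that repeat a pose let the fingers close. It gives the time, the measured TCP pose, the force and the opening at its end, in the units of the state.
- manip.state(): the state, without advancing time (a new reading comes with each control period).
- manip.grab_frame(name): name is "scene" or "side" or "wrist"; returns the picture (384x512x3 uint8, red, green, blue); there is no depth.
- manip.camera_info(name): a dict with "intrinsics" (3x3 intrinsics, pixels), "extrinsics" (4x4, takes a point from world to camera coordinates). Camera axes: x right, y down, z forward; pixel columns grow to the right and rows downward; lengths in m; the calibration is good to about 2 mm. A picture is of the moment at which its call begins: read the wrist's pose just before it. camera_info takes no time and is no camera call; for the wrist camera it gives the pose at the moment of the call.
- manip.job_done(): hands the job in, once; it reports no verdict.
The state is a dict: "time": time; "joint_pos": joint angles; "joint_vel": joint speeds; "joint_efforts": joint torques, N m; "tool_pos": TCP position; "tool_rot": TCP orientation; "contact_force": force on the tool from outside, world axes, zero at the start; "ft_torque": the same for the moment, N m; "gripper_width": opening from 0.0 (shut) to 1.0 (fully open).
Only numpy, scipy, OpenCV 4.12 (cv2) and the standard library are available. Lean on these libraries where they do the work, as an engineer would, in place of code of your own. Each camera call takes 0.05 s, during which the arm holds its last target. There are 200 camera calls.

## Task

Act as a third hand for the colleague who will drive the two screws: pick up the loose white cover, set it down in the channel of the assembly fixture a little short of the housing and with its mating plate towards it, and slide it gently, without ramming it, until it sits flush against the housing. Keep it pressed there with a steady push of about 10 N for at least three seconds, and finish while still holding that push: do not let go or back off. Leave the other things on the bench where they are.

Things in the scene. Friction and masses are not known exactly. Their poses are not given: they have to be found in the camera images.
- nest: Assembly fixture, fixed: dark acrylic plate 200 x 130 x 20 mm (x, y, z), origin at the centre of its underside. Its top, the deck, is 20 mm above the bench. Its x axis is the sliding and pushing direction. The white housing is clamped on its +x half; on the -x half two grey rails along x form the channel, open at the -x end.
- channel (a point): Point on the deck in the middle of the channel, 45 mm in front of the housing's face; axes as the fixture's. The deck is smooth (friction about 0.3). Channel 73 mm wide (y). Rails 12 mm thick, 12.5 mm high above the deck, from 75 mm behind this point to 40 mm ahead of it; above 7 mm their inner edges are bevelled outwards at 45 degrees, so the top of the channel is 84 mm wide.
- housing: White moulded motor housing, clamped rigidly on the fixture. Origin at the middle of the lower edge of its flat upright mating face, at deck height; axes as the fixture's, so +x points from the channel into the housing, square to the face. Face 74 mm wide, 50 mm high, hard. The colleague's two screws are started in its back. The cover must meet this face.
- cover: Loose white moulded cover, 85 to 170 g. Origin at the centre of its underside, z up. Base flange 60 x 70 x 6 mm (x, y, z). At its +x end an upright mating plate 70 wide, 45 high, 4 thick, outer face at x = +30: it goes against the housing, x along the housing's x. On the flange a box to grip, 44 wide in y, x = -22 to +26, top at 48, with a flat disc (28 across, 2 thick) on it.
- cover_face (a point): Point on the cover: middle of the lower edge of its mating face (cover frame x = +30, y = 0, z = 0 mm). It coincides with the origin of housing when the cover is home.
- cover_grip (a point): Point in the cover's box for gripping: cover frame x = -3, y = 0, z = 38 mm (10 mm below the box's top). Gripped here from above, fingers on the two sides that face +y and -y, the fingertips stay above the rails. Small screw bosses stand out behind the mating plate at x = 18 to 26, y = +-29, 30 mm up.
- arch: Bystander, loose: white moulding with an 82 mm tall square tower and a curved wing, base 80 x 56 mm. Origin at the centre of its underside. More like it, part of the set, stand in rows at the bench's right edge.
- sleeve: Bystander, loose: plain white round sleeve, 68 mm outside, 50 mm high, standing on end. Origin at the centre of its underside.
- bottle: Bystander, loose: white square pump bottle, 55 x 55 mm, 115 mm high, with a steel cap. Origin at the centre of its underside.
- screwdriver: Bystander, loose: the colleague's screwdriver with black handle, lying on the bench. Origin at its underside.
There are look-alikes about, which are no part of the job. What is shaped like the cover but orange is not meant.

How it is judged:
On the way, in this order (a step that is already met when the one before it is completed fails the run):
1. the cover is picked up off the bench (height (world z) of cover above 0.035 m and contact force between cover and the fingers above 2 N), for 0.2 s.
2. the cover is down on the deck in the channel, squared up, short of the housing (x of cover_face in the frame of housing between -0.09 and -0.003 m and y of cover_face in the frame of housing between -0.003 and 0.003 m and z of cover_face in the frame of housing between -0.003 and 0.003 m and angle between the x axis of cover and the x axis of housing, either way round below 0.08 rad), for 0.1 s.
3. the cover sits in the channel, flush against the housing, and is pressed with a steady 5 to 15 N for 2 s (contact force between cover and housing between 5 and 15 N and distance between cover_face and housing below 0.004 m and angle between the x axis of cover and the x axis of housing, either way round below 0.05 rad), for 2 s.
At the end, for the whole second after the job is handed in: Cover down on the deck (within 2.5 mm), its face flush on the housing's (lower-edge middles within 4 mm, square within 0.05 rad, tilt under 0.05 rad), at rest, the robot's fingers still pressing it so that it bears on the housing with 5 to 15 N through the last second (all of step 3 and contact force between cover and the fingers above 2 N and z of cover_face in the frame of housing below 0.0025 m and angle between cover's own z axis and vertical below 0.05 rad and linear speed of cover below 0.01 m/s); the arm keeps its last pose, push and grip.
It fails at once if the cover is rammed against the housing (over 25 N) (contact force between cover and housing above 25 N).
It fails at once if a bystander is disturbed (moved more than 20 mm) (distance of any of arch, sleeve, bottle, screwdriver from where it was at the start of the episode above 0.02 m).
It also fails if it takes over 51 s, if anything falls off the work surface, if the arm or the gripper's body presses on something with over 40 N, if the wrist force passes 120 N, or if a joint passes its speed limit or range.

## Working session

There is one attempt and no reset: what is moved stays moved. The work goes in short steps, Python scripts to look and compute and a tool call to move; the robot and the scene stay as the last step left them, time stands still between calls to the robot, and variables do not carry over. Pictures are saved under pics/ and viewed, on a budget of 10 in all, crops included, one or two more only if the job needs it, and the job is handed in when it is done.

Besides the shell and the picture viewer there is one more tool, called as a command line: name --pt "numbers of a row" for each row, then --argument value for the rest. carry_out: Moves the arm, as the interface text tells. Scaled input: -1 to 1 covers 0.4 m each way for a shift and 0.5 rad each way for a turn. Its arguments: {"type":"object","properties":{"moves":{"type":"array"}},"required":["moves"]}

```bash
mkdir -p pics
cat > h.py <<'E'
import numpy as np,cv2,sys
from plant import manip
def cam(n):
    c=manip.camera_info(n); return np.array(c["intrinsics"]),np.array(c["extrinsics"])
def ray(K,E,uv):
    d=np.linalg.inv(K)@[uv[0],uv[1],1]; R=E[:3,:3]; return -R.T@E[:3,3],R.T@d
def plane(K,E,uv,z):
    o,d=ray(K,E,uv); return o+d*(z-o[2])/d[2]
def proj(K,E,p):
    q=K@(E[:3,:3]@np.array(p)+E[:3,3]); return q[:2]/q[2]
E
python3 - <<'E'
from h import *
ims=[]
for n in ["scene","side","wrist"]:
    c=cam(n); im=manip.grab_frame(n)[:,:,::-1]; cv2.imwrite(f"pics/{n}0.png",im); ims.append(im); np.savez(f"{n}0.npz",K=c[0],E=c[1])
    print(n,c[0].round(1).tolist(),c[1].round(3).tolist())
for n,i in zip("ab",ims): cv2.imwrite(f"pics/{n}.png",cv2.resize(i,(800,600),interpolation=cv2.INTER_CUBIC))
print(manip.state())
E
```

```text
scene [[394.6, 0.0, 261.8], [0.0, 394.6, 190.4], [0.0, 0.0, 1.0]] [[0.619, 0.786, -0.006, -0.397], [0.459, -0.368, -0.809, -0.174], [-0.638, 0.498, -0.588, 1.426], [0.0, 0.0, 0.0, 1.0]]
side [[431.7, 0.0, 248.0], [0.0, 431.7, 196.1], [0.0, 0.0, 1.0]] [[-0.973, -0.232, 0.002, 0.56], [-0.154, 0.639, -0.754, 0.073], [0.173, -0.734, -0.657, 1.204], [0.0, 0.0, 0.0, 1.0]]
wrist [[270.9, 0.0, 252.5], [0.0, 270.9, 192.8], [0.0, 0.0, 1.0]] [[1.0, -0.0, -0.002, -0.624], [0.0, -0.955, 0.295, -0.038], [-0.002, -0.295, -0.955, 0.381], [0.0, 0.0, 0.0, 1.0]]
{'time': 0.15, 'joint_pos': array([-1.19005840e-01,  5.32254282e-02,  1.61400043e+00, -4.78257257e-05,
        1.47602419e+00, -1.18990503e-01]), 'joint_vel': array([-0.00149527, -0.00285743, -0.00690215,  0.00015838, -0.00036091,
        0.00103744]), 'joint_efforts': array([ 5.10442842e-04, -3.94241810e+01, -3.70721948e+01, -1.15854355e-04,
        4.61802789e-03,  5.00508997e-05]), 'tool_pos': array([6.24496066e-01, 4.36200117e-05, 2.30319869e-01]), 'tool_rot': array([-6.36686930e-04,  7.07110347e-01,  7.07102730e-01, -5.30980293e-04]), 'contact_force': array([ 0.02409097,  0.43041344, -0.33389769]), 'ft_torque': array([ 0.05962555,  0.02185881, -0.03070451]), 'gripper_width': 1.001261597396786}
```

View pics/a.png

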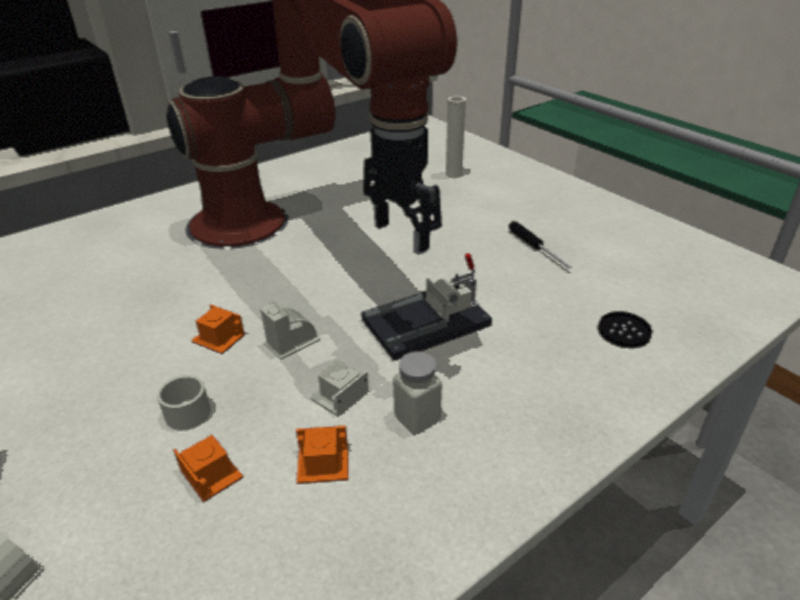

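View pics/b.png

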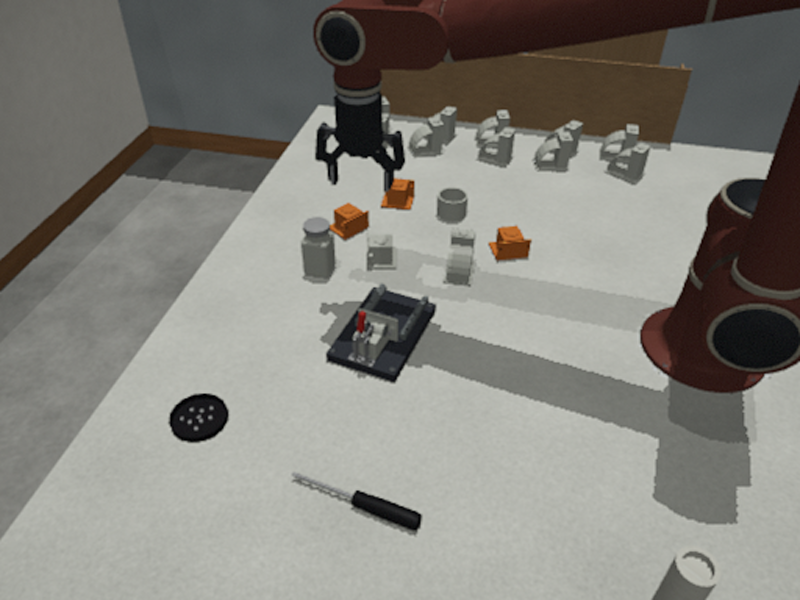

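Scene: the only white thing with flange, box, disc and upright plate is at (342,385). The orange ones at (218,328), (208,466) and (323,453) are excluded by colour. The arch is at (285,330), the sleeve at (185,402), the bottle at (417,392), and the fixture at (427,318) with its housing at (452,295). Side view: cover at (381,252), fixture at (382,332).

Run:
```python
from h import *
S=np.load("scene0.npz");D=np.load("side0.npz");s=.64
for nm,a,b,z in [("cover",(342,375),(381,243),.045),("housing top",(450,285),(370,322),.06)]:
    print(nm,plane(S["K"],S["E"],np.array(a)*s,z).round(3),plane(D["K"],D["E"],np.array(b)*s,z).round(3))
for nm,a,z in [("bottle",(417,420),0),("arch",(290,348),0),("nestL",(362,318),.02),("nestB",(400,350),.02),("nestR",(491,320),.02)]:
    print(nm,plane(S["K"],S["E"],np.array(a)*s,z).round(3))
for nm,a,z in [("nestS L",(328,360),.02),("nestS bot",(394,376),.02),("R",(436,302),.02),("bottleS",(319,275),0),("archS",(460,275),0)]:
    print(nm,plane(D["K"],D["E"],np.array(a)*s,z).round(3))
w=cv2.imread("pics/wrist0.png");sc=cv2.imread("pics/scene0.png")
c=cv2.resize(sc[170:330,170:330],(600,600),interpolation=cv2.INTER_CUBIC);cv2.imwrite("pics/c.png",c)
cv2.imwrite("pics/w.png",cv2.resize(w,(800,600),interpolation=cv2.INTER_CUBIC))
```

```text
cover [ 0.624 -0.116  0.045] [ 0.616 -0.114  0.045]
housing top [0.562 0.158 0.06 ] [0.574 0.137 0.06 ]
bottle [ 0.735 -0.058  0.   ]
arch [ 0.469 -0.125  0.   ]
nestL [0.499 0.006 0.02 ]
nestB [0.61  0.006 0.02 ]
nestR [0.647 0.182 0.02 ]
nestS L [0.631 0.204 0.02 ]
nestS bot [0.513 0.214 0.02 ]
R [0.479 0.011 0.02 ]
bottleS [ 0.726 -0.039  0.   ]
archS [ 0.45  -0.105  0.   ]
```

View pics/c.png

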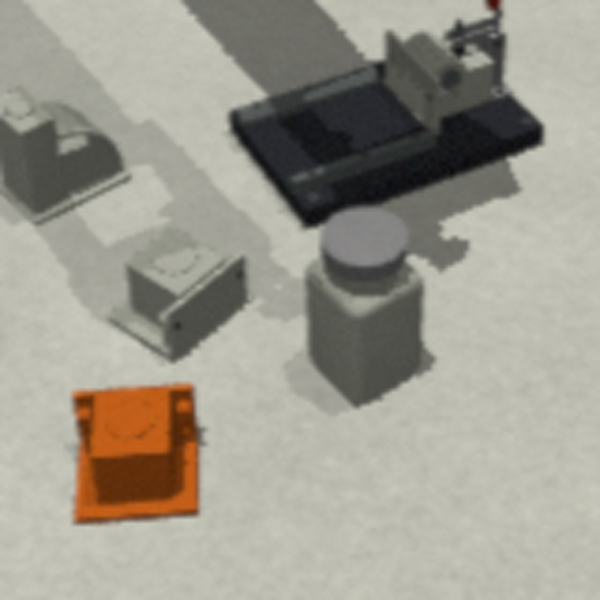

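View pics/w.png

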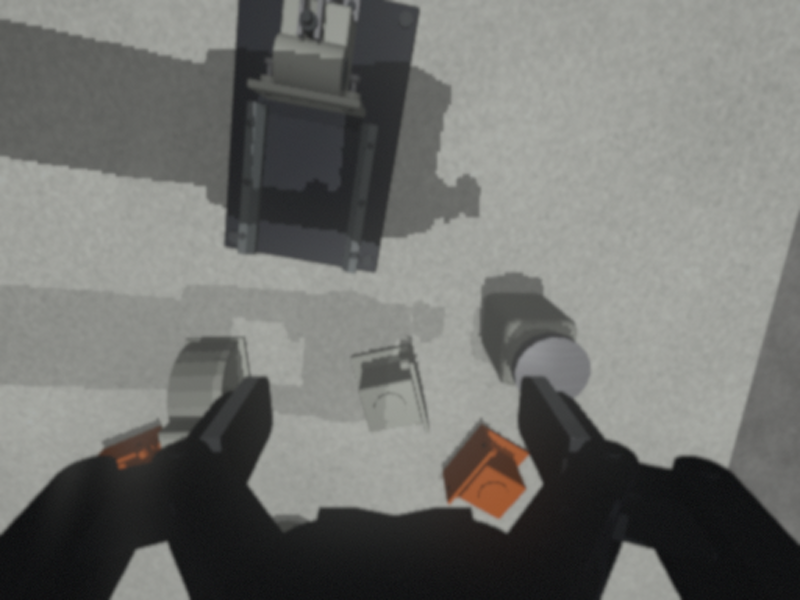

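Crop: the white cover at (180,300) has its mating plate facing lower right with screw holes, a box and a disc, so it fits the description. It is the part at (393,390) in the wrist view, plate on the right side (≈ world +x). The fixture's near corners are at (226,245) and (376,271), with x pointing up the image (≈ world +y).

Run:
```python
from h import *
W=np.load("wrist0.npz");K,E=W["K"],W["E"];s=.64
P=lambda a,z:plane(K,E,np.array(a)*s,z)
a,b,c=P((226,246),.02),P((376,271),.02),P((418,8),.02)
print("nest",a.round(4),b.round(4),c.round(4),np.linalg.norm(a-b),np.linalg.norm(b-c),np.degrees(np.arctan2(*(b-a)[1::-1])),np.degrees(np.arctan2(*(c-b)[1::-1])))
h1,h2=P((247,80),.07),P((361,100),.07)
print("housing face top",h1,h2,np.linalg.norm(h1-h2))
print("disc",P((391,405),.05),"plate",P((403,343),.045),P((428,430),.045), "box",P((358,382),.048),P((412,378),.048),P((372,431),.048))
```

```text
nest [0.4823 0.0154 0.02  ] [ 0.6085 -0.0062  0.02  ] [0.6414 0.1883 0.02  ] 0.12804738765536589 0.19721588719566757 -9.694198541178332 80.40528460705278
housing face top [0.52879164 0.13227033 0.07      ] [0.60246915 0.12039654 0.07      ] 0.07462816173475471
disc [ 0.62134937 -0.11836481  0.05      ] plate [ 0.63153322 -0.06234938  0.045     ] [ 0.65449769 -0.14678995  0.045     ] box [ 0.59306688 -0.09723835  0.048     ] [ 0.63935624 -0.09339869  0.048     ] [ 0.60431016 -0.14584099  0.048     ]
```

carry_out --pt "1 -0.295 -0.01 0.1 0 0 1" --pt "1 -0.295 -0.01 0.1 0 0 1" --pt "1 -0.295 -0.01 0.1 0 0 1" --pt "1 -0.295 -0.01 0.1 0 0 1" --pt "1 -0.295 -0.01 0.1 0 0 1"

```text
time: 0.57
tool_pos: [0.6198, -0.1197, 0.1893]
tool_rot: [-0.001, 0.861, 0.508, -0.001]
contact_force: [-0.0, 0.4, -0.5]
gripper_width: 1.002
```

carry_out --pt "1 0 0 0 0 0 1" --pt "1 0 0 0 0 0 1" --pt "1 0 0 0 0 0 1" --pt "1 0 0 0 0 0 1" --pt "1 0 0 0 0 0 1"

```text
time: 0.98
tool_pos: [0.6213, -0.1169, 0.1918]
tool_rot: [0.0, 0.959, 0.283, 0.0]
contact_force: [0.1, 0.3, -0.1]
gripper_width: 1.001
```

carry_out --pt "1 0 0 0 0 0 0.64" --pt "1 0 0 0 0 0 0.64" --pt "1 0 0 0 0 0 0.64" --pt "1 0 0 0 0 0 0.64" --pt "1 0 0 0 0 0 0.64"

```text
time: 1.4
tool_pos: [0.6211, -0.1173, 0.1916]
tool_rot: [-0.0, 0.992, 0.128, 0.0]
contact_force: [-1.0, -0.2, -0.4]
gripper_width: 0.999
```

Run:
```python
from h import *
st=manip.state();print(st["time"],st["tool_pos"],st["tool_rot"],st["contact_force"])
c=cam("wrist"); im=manip.grab_frame("wrist")[:,:,::-1]; np.savez("w1.npz",K=c[0],E=c[1]); cv2.imwrite("pics/w1raw.png",im)
cv2.imwrite("pics/w1.png",cv2.resize(im,(800,600),interpolation=cv2.INTER_CUBIC))
```

```text
1.4 [ 0.62114805 -0.11734     0.19155007] [-1.25780859e-06  9.91752770e-01  1.28165559e-01  1.81167637e-04] [-1.02197089 -0.15265558 -0.37448294]
```

View pics/w1.png

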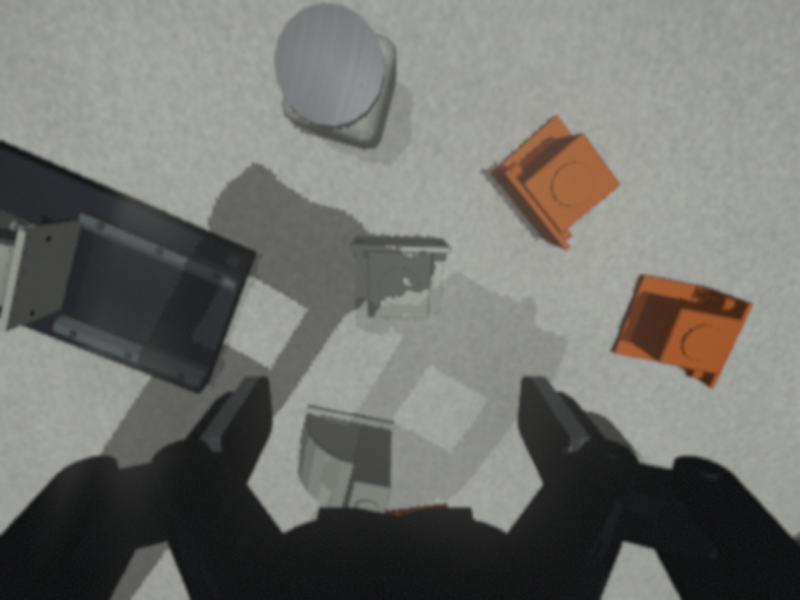

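Wrist view: the cover is at (400,278) under the gripper, plate edge (354,238)-(449,241) towards the top (tool +x), almost square to the tool. The bottle is at (335,75), clear of it; the arch is at (350,455); the fixture's near corners are at (257,254) and (203,391).

Run:
```python
from h import *
from scipy.spatial.transform import Rotation as R
W=np.load("w1.npz");K,E=W["K"],W["E"];s=.64
st=manip.state();q=st["tool_rot"];T=R.from_quat([q[1],q[2],q[3],q[0]]).as_matrix();p=st["tool_pos"]
t=lambda a,z:(T.T@(plane(K,E,np.array(a)*s,z)-p)*1000).round(1)
for n,a,z in [("plate up L z0",(353,238),0),("R",(450,241),0),("plate up z45 L",(353,238),.045),("R",(450,241),.045),("z45 low L",(355,249),.045),("R",(447,252),.045),("flange back L",(355,328),.006),("R",(448,328),.006),("box bL",(367,318),.048),("bR",(432,318),.048)]: print(n,t(a,z))
print("tool yaw(x)",np.degrees(np.arctan2(T[1,0],T[0,0])))
im=cv2.imread("pics/w1raw.png")
cv2.imwrite("pics/w1c.png",cv2.resize(im[135:225,205:310],None,fx=6,fy=6,interpolation=cv2.INTER_CUBIC))
```

```text
plate up L z0 [ 24.7 -33.7 191.5]
R [ 22.3  43.5 191.5]
plate up z45 L [ 31.5 -29.3 146.5]
R [ 29.5  37.5 146.5]
z45 low L [ 23.9 -28.1 146.5]
R [ 21.8  35.7 146.5]
flange back L [-49.3 -33.5 185.5]
R [-49.3  43.9 185.5]
box bL [-25.7 -20.5 143.5]
bR [-25.7  26.3 143.5]
tool yaw(x) 14.66927799818118
```

View pics/w1c.png

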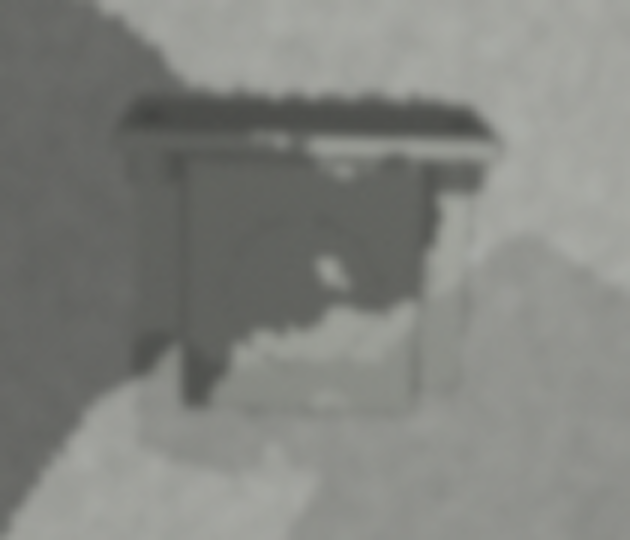

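Run:
```python
from h import *
from scipy.spatial.transform import Rotation as R
W=np.load("w1.npz");K,E=W["K"],W["E"]
st=manip.state();q=st["tool_rot"];T=R.from_quat([q[1],q[2],q[3],q[0]]).as_matrix();p=st["tool_pos"]
t=lambda a,z:(T.T@(plane(K,E,[205+(a[0]+.5)/6-.5,135+(a[1]+.5)/6-.5],z)-p)*1000).round(1)
for n,a,z in [("plate top outer L",(120,133),.045),("R",(501,141),.045),("outer bottom",(150,98),0),("",(465,104),0),("box rear L",(183,406),.048),("R",(418,406),.048),("box front L",(180,160),.048),("R",(436,163),.048)]: print(n,t(a,z))
```

```text
plate top outer L [ 26.7 -30.8 146.5]
R [ 25.3  37.8 146.5]
outer bottom [ 26.4 -29.1 191.5]
 [ 25.2  36.  191.5]
box rear L [-24.2 -20.2 143.5]
R [-24.1  23.8 143.5]
box front L [ 22.4 -19.9 143.5]
R [ 21.9  25.9 143.5]
```

carry_out --pt "1 -0.015 0.007 0.1 0 0 0.03" --pt "1 -0.015 0.007 0.2 0 0 0.03" --pt "1 -0.015 0.007 0.3 0 0 0.03" --pt "1 -0.015 0.007 0.37 0 0 0.03" --pt "1 -0.015 0.007 0.42 0 0 0.03" --pt "1 -0.015 0.007 0.435 0 0 0.03" --pt "1 -0.015 0.007 0.435 0 0 0.03"

```text
time: 2.03
tool_pos: [0.6143, -0.1215, 0.015]
tool_rot: [-0.001, 0.993, 0.119, -0.002]
contact_force: [-0.2, 0.6, 0.1]
gripper_width: 1.002
```

carry_out --pt "0 0 0 0 0 0 0" --pt "0 0 0 0 0 0 0" --pt "0 0 0 0 0 0 0" --pt "0 0 0 0 0 0 0" --pt "0 0 0 0 0 0 0" --pt "0 0 0 0 0 0 0" --pt "0 0 0 0 0 0 0" --pt "0 0 0 0 0 0 0"

```text
time: 2.7
tool_pos: [0.6176, -0.1227, 0.0198]
tool_rot: [0.001, 0.993, 0.118, 0.002]
contact_force: [-1.1, 0.0, 5.4]
gripper_width: 0.506
```

carry_out --pt "0 0 0 -0.03 0 0 0" --pt "0 0 0 -0.08 0 0 0" --pt "0 0 0 -0.15 0 0 0" --pt "0 0 0 -0.23 0 0 0" --pt "0 0 0 -0.25 0 0 0" --pt "0 0 0 -0.25 0 0 0" --pt "0 0 0 -0.25 0 0 0"

```text
time: 3.28
tool_pos: [0.6156, -0.1221, 0.1171]
tool_rot: [0.0, 0.993, 0.118, -0.0]
contact_force: [-0.1, 0.3, -2.4]
gripper_width: 0.503
```

Run:
```python
from h import *
from scipy.spatial.transform import Rotation as R
st=manip.state();q=st["tool_rot"];T=R.from_quat([q[1],q[2],q[3],q[0]]).as_matrix();p=st["tool_pos"]
print(p,st["contact_force"],st["gripper_width"],"yaw",np.degrees(np.arctan2(T[1,0],T[0,0])))
# target: nest in world from first wrist view
a,b,c=np.array([.4823,.0154]),np.array([.6085,-.0062]),np.array([.6414,.1883])
yaw=np.radians(80.35);ux=np.array([np.cos(yaw),np.sin(yaw)]);uy=np.array([-ux[1],ux[0]])
mid=(a+b)/2; h=(np.array([.5288,.1323])+np.array([.6025,.1204]))/2
print("nest mid near edge",mid,"centre",mid+.1*ux,"housing in nest",(h-mid)@ux,(h-mid)@uy)
W=np.load("wrist0.npz")
for n,px in [("railL in",(264,105)),("railL near in",(258,252)),("railR near in",(349,268)),("railR far",(366,122))]:
    w=plane(W["K"],W["E"],np.array(px)*.64,.0325)[:2]; print(n,w,((w-mid)@ux).round(4),((w-mid)@uy).round(4))
c=cam("wrist"); im=manip.grab_frame("wrist")[:,:,::-1]; np.savez("w2.npz",K=c[0],E=c[1]); cv2.imwrite("pics/w2.png",cv2.resize(im,(800,600),interpolation=cv2.INTER_CUBIC))
```

```text
[ 0.61560532 -0.12212356  0.1171401 ] [-0.0846515   0.25874104 -2.37907461] 0.5025155429283953 yaw 13.512471589497478
nest mid near edge [0.5454 0.0046] centre [0.56216291 0.10318501] housing in nest 0.12342174296156026 0.0004453811070873094
railL in [0.52781461 0.12250118] 0.1133 0.0371
railL near in [0.51287964 0.01257749] 0.0024 0.0334
railR near in [ 0.58680296 -0.00076323] 0.0017 -0.0417
railR far [0.60308307 0.11082621] 0.1144 -0.0391
```

carry_out --pt "0 -0.02 -0.1 0 0 0 -0.2" --pt "0 -0.04 -0.2 0 0 0 -0.4" --pt "0 -0.06 -0.3 0 0 0 -0.6" --pt "0 -0.0775 -0.394 0 0 0 -0.8" --pt "0 -0.0775 -0.394 0 0 0 -1" --pt "0 -0.0775 -0.394 0 0 0 -1"

```text
time: 3.83
tool_pos: [0.5462, 0.0257, 0.1142]
tool_rot: [-0.001, 0.932, 0.362, -0.002]
contact_force: [1.2, -0.2, -2.2]
gripper_width: 0.499
```

carry_out --pt "0 0 0 0 0 0 -0.2" --pt "0 0 0 0 0 0 -0.4" --pt "0 0 0 0 0 0 -0.6" --pt "0 0 0 0 0 0 -0.8" --pt "0 0 0 0 0 0 -1" --pt "0 0 0 0 0 0 -1"

```text
time: 4.33
tool_pos: [0.5482, 0.0229, 0.1154]
tool_rot: [-0.001, 0.816, 0.578, -0.001]
contact_force: [-1.0, 0.4, -1.7]
gripper_width: 0.508
```

carry_out --pt "0 0 0 0 0 0 -0.2" --pt "0 0 0 0 0 0 -0.33" --pt "0 0 0 0 0 0 -0.33" --pt "0 0 0 0 0 0 -0.33" --pt "0 0 0 0 0 0 -0.33"

```text
time: 4.75
tool_pos: [0.5487, 0.0235, 0.1166]
tool_rot: [-0.0, 0.766, 0.643, -0.0]
contact_force: [-0.1, -0.1, -1.2]
gripper_width: 0.505
```

Run:
```python
from h import *
from scipy.spatial.transform import Rotation as R
st=manip.state();q=st["tool_rot"];T=R.from_quat([q[1],q[2],q[3],q[0]]).as_matrix();p=st["tool_pos"]
print(p,st["contact_force"],"yaw",np.degrees(np.arctan2(T[1,0],T[0,0])))
c=cam("wrist"); im=manip.grab_frame("wrist")[:,:,::-1]; np.savez("w3.npz",K=c[0],E=c[1],T=T,p=p); cv2.imwrite("pics/w3raw.png",im)
cv2.imwrite("pics/w3.png",cv2.resize(im[0:288,64:448],(800,600),interpolation=cv2.INTER_CUBIC))
```

```text
[0.5486676  0.02346098 0.1166465 ] [-0.07184384 -0.12232218 -1.16249452] yaw 80.04399100133269
```

View pics/w3.png

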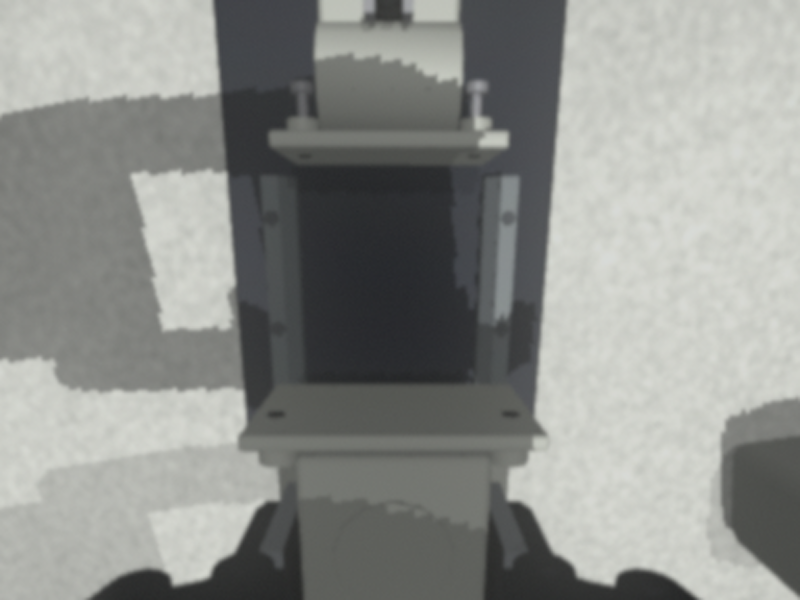

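The wrist view shows the cover held square: plate top edge (240,436)-(546,436). The housing face's top edge is (270,147)-(507,147), with the rails on either side of the channel.

Run:
```python
from h import *
W=np.load("w3.npz");K,E,T,p=[W[k] for k in("K","E","T","p")]
t=lambda a,z:(T.T@(plane(K,E,[(a[0]+.5)*.48+64-.5,(a[1]+.5)*.48-.5],z)-p)*1000).round(1)
u=p[2]-.0198
for n,a,z in [("cov top L",(240,436),u+.045),("R",(546,436),u+.045),("cov bottom L",(272,386),u),("R",(515,386),u),("box L",(298,459),u+.048),("R",(489,459),u+.048),("hous top L",(270,147),.07),("R",(508,147),.07),("hous bot L",(297,165),.02),("R",(483,165),.02),("railL top in ",(274,176),.0325),("railL near",(287,390),.0325),("railR top in",(497,176),.0325),("near",(482,385),.0325),("channel floor L",(298,300),.02),("R",(478,300),.02),
 ("nest L far",(215,0),.02),("R far",(566,0),.02),("L near",(247,400),.02),("R near",(537,400),.02)]: print(n,t(a,z))
```

```text
cov top L [ 31.4 -34.3 -25.2]
R [ 31.4  34.5 -25.2]
cov bottom L [ 30.5 -36.4  19.8]
R [30.6 36.9 19.8]
box L [ 27.1 -21.  -28.2]
R [ 27.1  21.4 -28.2]
hous top L [100.1 -38.1  46.7]
R [100.1  35.9  46.6]
hous bot L [ 99.9 -37.8  96.7]
R [99.9 35.7 96.6]
railL top in  [ 94.8 -44.7  84.2]
railL near [ 10.9 -44.5  84.2]
railR top in [94.8 39.3 84.1]
near [13.1 37.5 84.1]
channel floor L [ 46.9 -40.1  96.7]
R [46.9 36.1 96.6]
nest L far [155.9 -65.1  96.7]
R far [155.8  63.5  96.6]
L near [  2.7 -65.1  96.7]
R near [ 2.7 64.4 96.6]
```

carry_out --pt "0 0.0725 -0.004 0 0 0 0" --pt "0 0.0725 -0.004 0.05 0 0 0" --pt "0 0.0725 -0.004 0.1 0 0 0" --pt "0 0.0725 -0.004 0.13 0 0 0" --pt "0 0.0725 -0.004 0.15 0 0 0" --pt "0 0.0725 -0.004 0.165 0 0 0" --pt "0 0.0725 -0.004 0.175 0 0 0" --pt "0 0.0725 -0.004 0.175 0 0 0"

```text
time: 5.47
tool_pos: [0.552, 0.0524, 0.0468]
tool_rot: [-0.0, 0.765, 0.644, -0.0]
contact_force: [-0.8, 0.1, -1.4]
gripper_width: 0.506
```

carry_out --pt "0 0 0 0.004 0 0 0" --pt "0 0 0 0.008 0 0 0" --pt "0 0 0 0.012 0 0 0" --pt "0 0 0 0.014 0 0 0" --pt "0 0 0 0.014 0 0 0" --pt "0 0 0 0.014 0 0 0"

```text
time: 5.97
tool_pos: [0.5523, 0.0527, 0.0418]
tool_rot: [0.0, 0.765, 0.645, 0.0]
contact_force: [-0.9, -0.6, -0.8]
gripper_width: 0.504
```

carry_out --pt "0 0 0 0.0025 0 0 0" --pt "0 0 0 0.0025 0 0 0" --pt "0 0 0 0.005 0 0 0" --pt "0 0 0 0.005 0 0 0" --pt "0 0 0 0.005 0 0 0"

```text
time: 6.38
tool_pos: [0.5525, 0.0526, 0.0399]
tool_rot: [0.0, 0.765, 0.645, 0.0]
contact_force: [0.1, -0.8, 0.2]
gripper_width: 0.503
```

carry_out --pt "0 0 0 0.0025 0 0 0" --pt "0 0 0 0.0025 0 0 0" --pt "0 0 0 0.0025 0 0 0" --pt "0 0 0 0.0025 0 0 0"

```text
time: 6.72
tool_pos: [0.553, 0.0526, 0.0398]
tool_rot: [0.0, 0.765, 0.645, 0.001]
contact_force: [-1.3, -0.0, 6.2]
gripper_width: 0.504
```

carry_out --pt "0 0.008 0 -0.001 0 0 0" --pt "0 0.018 0 -0.001 0 0 0" --pt "0 0.028 0 -0.001 0 0 0" --pt "0 0.038 0 -0.001 0 0 0" --pt "0 0.048 0 -0.001 0 0 0" --pt "0 0.056 0 -0.001 0 0 0" --pt "0 0.06 0 -0.001 0 0 0" --pt "0 0.06 0 -0.001 0 0 0"

```text
time: 7.38
tool_pos: [0.5571, 0.0769, 0.0398]
tool_rot: [0.0, 0.764, 0.645, 0.001]
contact_force: [0.4, -1.4, 5.5]
gripper_width: 0.505
```

carry_out --pt "0 0.004 0 0 0 0 0" --pt "0 0.008 0 0 0 0 0" --pt "0 0.012 0 0 0 0 0" --pt "0 0.015 0 0 0 0 0" --pt "0 0.015 0 0 0 0 0" --pt "0 0.015 0 0 0 0 0"

```text
time: 7.88
tool_pos: [0.5581, 0.0827, 0.0398]
tool_rot: [0.0, 0.764, 0.645, 0.001]
contact_force: [-0.3, -1.0, 4.1]
gripper_width: 0.508
```

```bash
cat > f.py <<'E'
from h import *
from scipy.spatial.transform import Rotation as R
def rep():
    st=manip.state();q=st["tool_rot"];T=R.from_quat([q[1],q[2],q[3],q[0]]).as_matrix();p=st["tool_pos"]
    W=np.load("w3.npz")
    print(st["time"],"progress mm",(W["T"].T@(p-W["p"])*1000).round(2),"F tool",(T.T@st["contact_force"]).round(2),"torque",(T.T@st["ft_torque"]).round(2),"yaw",np.degrees(np.arctan2(T[1,0],T[0,0])).round(2))
    return T,p
E
python3 - <<'E'
from f import *
T,p=rep()
c=cam("wrist"); im=manip.grab_frame("wrist")[:,:,::-1]; np.savez("w4.npz",K=c[0],E=c[1],T=T,p=p)
cv2.imwrite("pics/w4.png",cv2.resize(im[60:228,136:360],(800,600),interpolation=cv2.INTER_CUBIC))
rep()
E
```

```text
7.8833 progress mm [59.95 -0.86 76.83] F tool [-1.01 -0.14 -4.11] torque [-0.01 -0.07 -0.01] yaw 80.28
7.9333 progress mm [59.94 -0.84 76.81] F tool [-1.83 -0.49 -4.74] torque [-0.06 -0.04 -0.04] yaw 80.28
```

View pics/w4.png

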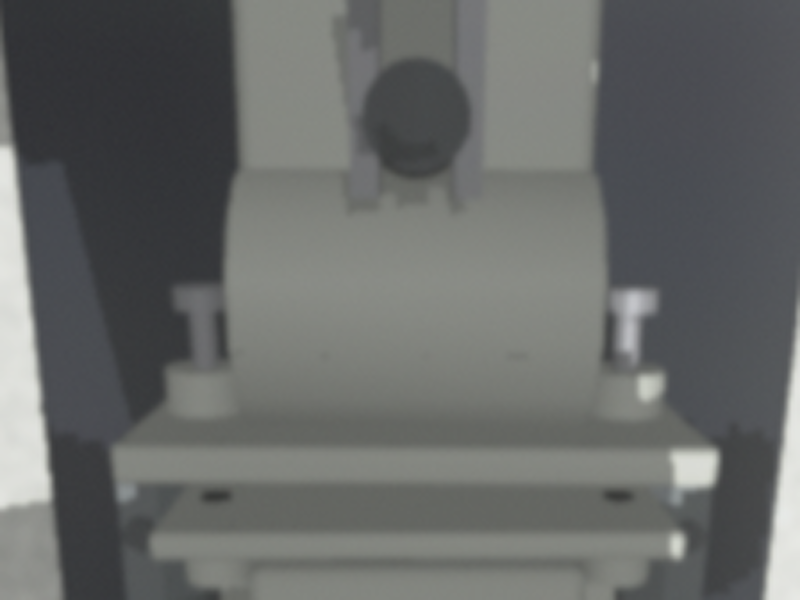

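The cover is centred on the housing: cover edge 151–684 against housing edge 115–717, parallel. About 9 mm of gap is left, so I'll creep in.

carry_out --pt "0 0.002 0 0 0 0 0" --pt "0 0.004 0 0 0 0 0" --pt "0 0.006 0 0 0 0 0" --pt "0 0.008 0 0 0 0 0" --pt "0 0.01 0 0 0 0 0" --pt "0 0.012 0 0 0 0 0" --pt "0 0.014 0 0 0 0 0" --pt "0 0.015 0 0 0 0 0"

```text
time: 8.6
tool_pos: [0.5591, 0.0884, 0.0398]
tool_rot: [0.001, 0.764, 0.645, 0.0]
contact_force: [0.3, -2.0, 4.8]
gripper_width: 0.501
```

carry_out --pt "0 0.001 0 0 0 0 0" --pt "0 0.002 0 0 0 0 0" --pt "0 0.003 0 0 0 0 0" --pt "0 0.004 0 0 0 0 0" --pt "0 0.004 0 0 0 0 0" --pt "0 0.004 0 0 0 0 0"

```text
time: 9.1
tool_pos: [0.5593, 0.09, 0.0398]
tool_rot: [0.001, 0.764, 0.645, 0.0]
contact_force: [-0.7, -3.4, 5.0]
gripper_width: 0.505
```

```bash
python3 -c "
from f import *
rep()"
```

```text
9.1 progress mm [67.35 -0.9  76.83] F tool [-3.48 -0.13 -5.  ] torque [ 0.03 -0.19  0.02] yaw 80.28
```

carry_out --pt "0 0.001 0 0 0 0 0" --pt "0 0.002 0 0 0 0 0" --pt "0 0.002 0 0 0 0 0" --pt "0 0.002 0 0 0 0 0"

```text
time: 9.43
tool_pos: [0.5594, 0.0902, 0.0398]
tool_rot: [0.001, 0.765, 0.645, 0.0]
contact_force: [-0.9, -4.1, 6.2]
gripper_width: 0.5
```

```bash
python3 -c "
from f import *
rep()"
```

```text
9.4333 progress mm [67.64 -0.88 76.8 ] F tool [-4.18 -0.2  -6.17] torque [ 0.01 -0.42  0.07] yaw 80.27
```

carry_out --pt "0 0.001 0 0 0 0 0" --pt "0 0.002 0 0 0 0 0" --pt "0 0.002 0 0 0 0 0" --pt "0 0.002 0 0 0 0 0"

```text
time: 9.77
tool_pos: [0.5594, 0.0903, 0.0399]
tool_rot: [0.001, 0.765, 0.645, -0.001]
contact_force: [-2.2, -7.3, 7.4]
gripper_width: 0.506
```

```bash
python3 -c "
from f import *
rep()"
```

```text
9.7667 progress mm [67.68 -0.91 76.77] F tool [-7.61 -0.95 -7.42] torque [-0.05 -0.85  0.2 ] yaw 80.26
```

carry_out --pt "0 0.001 0 0 0 0 0" --pt "0 0.002 0 0 0 0 0" --pt "0 0.002 0 0 0 0 0" --pt "0 0.002 0 0 0 0 0" --pt "0 0.002 0 0 0 0 0" --pt "0 0.002 0 0 0 0 0"

```text
time: 10.27
tool_pos: [0.5594, 0.0903, 0.0399]
tool_rot: [0.002, 0.765, 0.644, -0.001]
contact_force: [-3.2, -9.1, 8.5]
gripper_width: 0.503
```

```bash
python3 -c "
from f import *
rep()"
```

```text
10.2667 progress mm [67.71 -0.94 76.78] F tool [-9.58 -1.6  -8.47] torque [-0.04 -1.24  0.24] yaw 80.24
```

carry_out --pt "0 0.001 0 0 0 0 0" --pt "0 0.001 0 0 0 0 0" --pt "0 0.001 0 0 0 0 0" --pt "0 0.001 0 0 0 0 0" --pt "0 0.001 0 0 0 0 0" --pt "0 0.001 0 0 0 0 0" --pt "0 0.001 0 0 0 0 0" --pt "0 0.001 0 0 0 0 0"

```text
time: 10.93
tool_pos: [0.5594, 0.0903, 0.0399]
tool_rot: [0.002, 0.765, 0.644, -0.002]
contact_force: [-3.6, -10.4, 8.5]
gripper_width: 0.501
```

carry_out --pt "0 0 0 0 0 0 0" --pt "0 0 0 0 0 0 0" --pt "0 0 0 0 0 0 0" --pt "0 0 0 0 0 0 0" --pt "0 0 0 0 0 0 0" --pt "0 0 0 0 0 0 0" --pt "0 0 0 0 0 0 0" --pt "0 0 0 0 0 0 0"

```text
time: 11.6
tool_pos: [0.5594, 0.0903, 0.0399]
tool_rot: [0.002, 0.765, 0.644, -0.002]
contact_force: [-4.0, -11.1, 7.7]
gripper_width: 0.505
```

Run:
```python
from f import *
T,p=rep()
im=manip.grab_frame("wrist")[:,:,::-1]
rep()
cv2.imwrite("pics/w5.png",cv2.resize(im[60:228,136:360],(800,600),interpolation=cv2.INTER_CUBIC))
```

```text
11.6 progress mm [67.69 -0.92 76.74] F tool [-11.66  -2.03  -7.62] torque [ 0.07 -1.49  0.25] yaw 80.24
11.65 progress mm [67.71 -0.93 76.76] F tool [-11.58  -1.84  -8.4 ] torque [ 0.12 -1.45  0.38] yaw 80.24
```

View pics/w5.png

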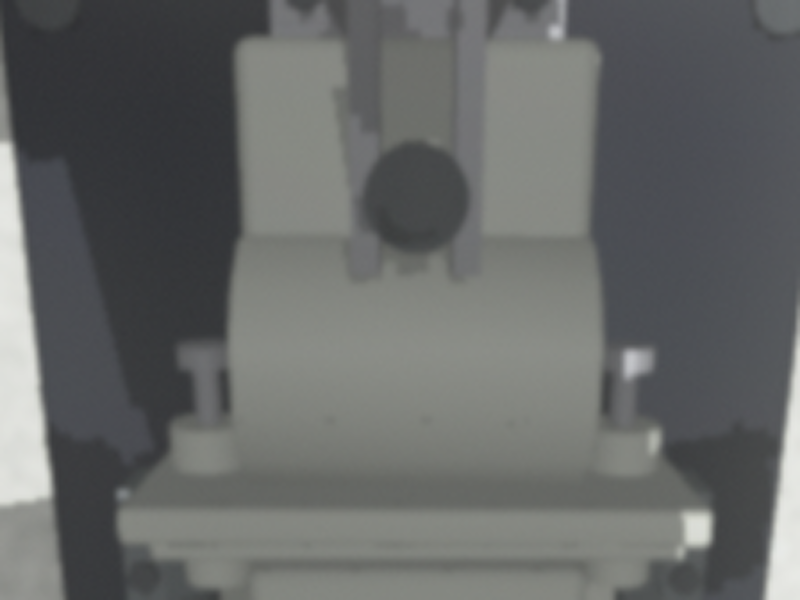

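The cover's plate meets the housing face with no gap (housing top row 510–543, cover plate directly below, 545–555) and is centred. I'll hold this.

carry_out --pt "0 0 0 0 0 0 0" --pt "0 0 0 0 0 0 0" --pt "0 0 0 0 0 0 0" --pt "0 0 0 0 0 0 0" --pt "0 0 0 0 0 0 0" --pt "0 0 0 0 0 0 0" --pt "0 0 0 0 0 0 0" --pt "0 0 0 0 0 0 0"

```text
time: 12.32
tool_pos: [0.5594, 0.0903, 0.0399]
tool_rot: [0.002, 0.765, 0.644, -0.002]
contact_force: [-4.1, -11.2, 8.2]
gripper_width: 0.501
```

carry_out --pt "0 0 0 0 0 0 0" --pt "0 0 0 0 0 0 0" --pt "0 0 0 0 0 0 0" --pt "0 0 0 0 0 0 0" --pt "0 0 0 0 0 0 0" --pt "0 0 0 0 0 0 0" --pt "0 0 0 0 0 0 0" --pt "0 0 0 0 0 0 0"

```text
time: 12.98
tool_pos: [0.5593, 0.0903, 0.0399]
tool_rot: [0.002, 0.765, 0.644, -0.002]
contact_force: [-3.7, -11.0, 8.0]
gripper_width: 0.506
```

carry_out --pt "0 0 0 0 0 0 0" --pt "0 0 0 0 0 0 0" --pt "0 0 0 0 0 0 0" --pt "0 0 0 0 0 0 0" --pt "0 0 0 0 0 0 0" --pt "0 0 0 0 0 0 0" --pt "0 0 0 0 0 0 0" --pt "0 0 0 0 0 0 0"

```text
time: 13.65
tool_pos: [0.5594, 0.0903, 0.0399]
tool_rot: [0.002, 0.765, 0.644, -0.002]
contact_force: [-3.4, -10.8, 7.7]
gripper_width: 0.502
```

carry_out --pt "0 0 0 0 0 0 0" --pt "0 0 0 0 0 0 0" --pt "0 0 0 0 0 0 0" --pt "0 0 0 0 0 0 0" --pt "0 0 0 0 0 0 0" --pt "0 0 0 0 0 0 0" --pt "0 0 0 0 0 0 0" --pt "0 0 0 0 0 0 0"

```text
time: 14.32
tool_pos: [0.5593, 0.0903, 0.0398]
tool_rot: [0.002, 0.765, 0.644, -0.002]
contact_force: [-3.0, -10.9, 8.7]
gripper_width: 0.502
```

carry_out --pt "0 0 0 0 0 0 0" --pt "0 0 0 0 0 0 0" --pt "0 0 0 0 0 0 0" --pt "0 0 0 0 0 0 0" --pt "0 0 0 0 0 0 0" --pt "0 0 0 0 0 0 0" --pt "0 0 0 0 0 0 0" --pt "0 0 0 0 0 0 0"

```text
time: 14.98
tool_pos: [0.5593, 0.0903, 0.0399]
tool_rot: [0.002, 0.765, 0.644, -0.002]
contact_force: [-3.4, -10.5, 7.9]
gripper_width: 0.504
```

```bash
python3 -c "
from f import *
rep()"
```

```text
14.9833 progress mm [67.69 -0.96 76.77] F tool [-10.94  -1.53  -7.82] torque [ 0.06 -1.44  0.22] yaw 80.24
```

The push has stayed steady at about 11 N for over 4 s, so I'm handing in.

```bash
python3 -c "
from f import *
print(manip.job_done()); rep()"
```

```text
the job is handed in; nothing more can be done
None
the job is handed in; nothing more can be done
```

I picked up the white cover, set it in the channel about 40 mm short of the housing, and slid it gently until it sat flush. I handed the job in with the gripper still holding and pushing. It gives no verdict, so everything here comes from my own readings.

- **Push:** the wrist force along the push direction stayed at about 11–12 N from 10.9 s to 15.0 s. Allowing for friction on the deck, I estimate 9–11.5 N on the housing. The highest push I read was 11.7 N, well under the 25 N limit.
- **Fit:** the last wrist picture showed no visible gap, with the cover centred and parallel to the housing. The tool was at the height expected for the cover resting on the deck (0.0399 m), its yaw drifted only 0.2° from the squared-up pose, and it was not moving.
- **Small disagreements:** contact came at 67.7 mm of travel, where the pictures had predicted about 69 mm, which is within the camera calibration. There was also about 8 N pressing down and 1.5–2 N sideways during the hold.
- **Not checked:** I took no final picture of the bystanders. The planned path stayed clear of them, and I saw no unexpected contact forces.

I viewed 8 pictures in all.

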